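# Pull up the water fitting of the steam cleaner: finger-tight plus one flat

### The job

Run the brass compression nut on the water fitting down clockwise with the gripper's fingers until it comes up finger-tight, and stop there without forcing it further by hand. Then take the wrench, pull the nut up one flat more (a sixth of a turn, 60 degrees), lift the wrench off without loosening the nut, and lay it back on its wooden rest as it was. Leave the jar, canister, anvil and tweezers where they stand.

Things in the scene. Friction and masses are not known exactly. Their poses are not given: they have to be found in the camera images.
- fitting: Fixed water manifold: aluminium block 70 x 64 x 40 mm (x, y, z) on the shelf; on it a brass neck 31 mm in diameter, the hex nut round the neck, and a copper tube stub 22 mm in diameter standing up through the nut to 118 mm above the shelf. A port 26 mm in diameter sticks out 31 mm from its local +x face, 20 mm up. Origin: on the shelf under the nut's axis; z up.
- nut: Brass hex compression nut, 36 mm across flats, 41.6 mm across corners, 22 mm tall, underside 62 mm and top 84 mm above the shelf. Origin: centre of its underside, on the vertical turning axis; z up. Flats face local +x, -x and every 60 degrees between. Turns on the spot, without climbing or sinking. Clockwise from above (yaw decreasing) tightens, anticlockwise loosens.
- nut_top (a point): Centre of the nut's top on the fitting's axis (fixed). How the nut feels: it starts 0.5 to 1.15 rad short of finger-tight, a point that cannot be seen and differs each time. Until there it turns with about 0.1 N m, then meets a firm stop; only above about 0.6 N m does it turn on, at that same torque, without springing back. It loosens with 0.1 N m.
- wrench: Loose steel open-end wrench, about 0.28 kg, 250 mm long, 10 mm thick, lying flat on the rest. Local x runs along it from the tail (x = -140 mm) to the jaw's tips (+111 mm). Origin: on its underside, near its centre of mass, in the straight handle (20 mm wide, 10 mm thick, x from -130 to +49 mm); z up. Head 60 mm wide.
- jaw (a point): Centre of the wrench's jaw, 88 mm along local +x from its origin, 5 mm above its underside. The jaw is a slot 38 mm wide, open to local +x, its polished faces parallel to x; back wall 22 mm behind this point, prongs to 23 mm ahead. It can be lowered over tube and nut from above. On the nut it has 0.1 to 0.2 rad of free play either way from the middle before it bites.
- rest: Fixed wooden wrench rest: board 150 x 70 x 4 mm (x, y, z) with two cross bars 14 mm wide at local x = -60 and +60 mm, their tops 22 mm above the shelf. The wrench lies over the two bars along local x, head to +x, its origin above the rest's. Origin: on the shelf under its centre; z up.
- jar: Bystander: closed green glass jar, 68 mm in diameter, 85 mm tall; origin centre of its underside.
- canister: Bystander: aluminium screw-top canister, 70 mm in diameter, 93 mm tall; origin centre of its underside.
- anvil: Bystander: small steel bench anvil, 60 x 145 x 55 mm with its horn to local +y; origin centre of its underside.
- tweezers: Bystander: brass tweezers, 120 mm long, lying flat; origin centre of their underside.

How it is judged:
On the way, in this order (a step that is already met when the one before it is completed fails the run):
1. the nut has been run to within 0.08 rad of its finger-tight stop, by the fingers, and not forced more than 0.2 rad past it (distance between key_nut and key_ferrule below 0.0019 m and distance between key_ferrule and key_thread below 0.0048 m), for 0.2 s.
2. the wrench on the nut has turned it between 0.87 and 1.31 rad (50 to 75 degrees) past the finger-tight stop (distance between key_ferrule and key_thread between 0.0202 and 0.0293 m and horizontal distance between jaw and nut below 0.02 m), for 0.2 s.
At the end, for the whole second after the job is handed in: The nut is 0.87 to 1.31 rad (50 to 75 deg) past finger-tight, backed off by at most 0.2 rad; the wrench lies flat and still on both bars of its rest, within 25 mm of its centre and 0.3 rad of its length. (The keys are hidden marks in the fitting, 24 mm off axis, standing for these angles.) (distance between key_ferrule and key_thread between 0.0202 and 0.0293 m and distance between key_nut and key_ferrule below 0.0048 m and horizontal distance between wrench and rest below 0.025 m and z of wrench in the frame of rest between 0.018 and 0.027 m and angle between wrench's own z axis and vertical below 0.1 rad and angle between the x axis of wrench and the x axis of rest, either way round below 0.3 rad and linear speed of wrench below 0.02 m/s); the robot touches nothing.
It fails at once if the fingers forced the nut more than 0.2 rad past finger-tight (that is the wrench's work) (contact force between the fingers and nut above 0.5 N and distance between key_ferrule and key_thread above 0.0048 m).
It fails at once if the wrench was used on the nut while it was still more than 0.3 rad short of finger-tight, or loosened it by that much (contact force between wrench and nut above 1 N and distance between key_nut and key_ferrule above 0.0072 m).
It fails at once if a bystander was moved by more than 20 mm (distance of any of jar, canister, anvil, tweezers from where it was at the start of the episode above 0.02 m).
It also fails if it takes over 72 s, if anything falls off the work surface, if the arm or the gripper's body presses on something with over 40 N, if the wrist force passes 120 N, or if a joint passes its speed limit or range.

### The arm

A 6-joint arm with a two-finger parallel gripper is mounted at the origin on the work surface. World frame = base frame: x ahead of the robot, y to its left, z up, the work surface at z = 0. Lengths are in m, angles in rad, forces in N, time in s.
With the tool pointing down it reaches from about 0.375 to 0.9 m from the base axis. Payload 3.1 kg.
Tool frame: the origin (TCP) lies on the centre line of the jaws, within the pads' length; the fingertips stand 8 mm ahead of it and the grasp point (between the pads) lies 11 mm behind it; z points along the fingers, y is the line along which they close (so a half turn about z gives the same grasp; the last joint's range is limited). The gripper opens to 85 mm and grips with 20 to 120 N. Pads are 22 mm wide; open, the fingers measure 114 mm over their backs; the gripper's body (76 mm by 85 mm) begins 54 mm behind the grasp point. The pads swing forward as they close: fully open they stand 13 mm farther back than shut.
Start: joints at [-1.49, 0.527, 1.433, -0, 1.181, -0.178], TCP at [0.16, -0.604, 0.239] pointing down, gripper open.
Joint ranges: [-3.08, 3.08], [-0.75, 2.2], [0.22, 2.44], [-1.43, 4.57], [0, 2.65], [-2.85, 2.85]. Speed limits (rad/s): [2.79, 2.79, 3.14, 3.14, 3.14, 3.14].

### API

Orientations are given as a unit quaternion [x, y, z, w].
In Python, from station import * gives the robot as it stands.
- The arm moves only by the tool play_rows, never from a script. Its argument "rows" is a list of rows, each a list of 3 entries, a list of its own where there are three numbers: the turn, a rotation vector about the tool's x, y, z in degrees, then the shift along the tool's x, y, z in mm, then the closure, from 0 (fully open) to 1 (shut). In form: [[[ax, ay, az], [dx, dy, dz], jaw], ...]. A call has 1 to 12 rows; each row shifts and turns the commanded pose from where the row before left it, along the tool's axes as they then stand; what a row does not reach is not made up. A row lasts 1/12 s, in which the tool goes at most 41.7 mm and 7.16 degrees, less where a joint would pass 70% of its speed; a pose out of reach is approached as far as the arm can. A call with a gripper value outside its range is refused whole. The fingers move at their own pace and stop on an object; "grip_force" is the grip in N (left out, the last holds). Time passes only in rows, so rows that do not move let the fingers close. It gives the time, the measured TCP pose, the force, the opening and the grip force at its end, in the units of the state.
- sense(): the state, without advancing time (a new reading comes with each control period).
- snapshot(name): name is "side" or "top"; returns (picture, depth): 480x640x3 uint8, red, green, blue; 480x640 float32, m along the optical axis (not along the pixel's ray), 0 where there is no reading.
- get_calibration(name): a dict with "vfov" (degrees; the focal length in pixels is half the picture's height over the tangent of half this angle, whatever the lens; pixels are square), "cx", "cy" (the principal point, pixels), "xyz" and "attitude" of the camera in the world. Camera axes: x right, y down, z forward; pixel columns grow to the right and rows downward; lengths in m; the calibration is good to about 2 mm. A picture is of the moment at which its call begins. get_calibration takes no time and is no camera call.
- sign_off(): hands the job in; it is judged then, once.
The state is a dict: "t": time; "q": joint angles; "qd": joint speeds; "tau": joint torques, N m; "tcp_pos": TCP position; "tool_rot": TCP orientation; "force": force on the tool from outside, world axes, zero at the start; "ft_torque": the same for the moment, N m; "finger_gap": opening from 0.0 (shut) to 1.0 (fully open); "gripper_force": force on a finger pad.
Only numpy, scipy, OpenCV 4.12 (cv2) and the standard library are available. Lean on these libraries where they do the work, as an engineer would, in place of code of your own. Each camera call takes 0.05 s, during which the arm holds its last target. There are 200 camera calls.

## Working session

There is one attempt and no reset: what is moved stays moved. The work goes in short steps, Python scripts to look and compute and a tool call to move; the robot and the scene stay as the last step left them, time stands still between calls to the robot, and variables do not carry over. Pictures are saved under pics/ and viewed, at most 10 in all, crops included, and the job is handed in when it is done.

Besides the shell and the picture viewer there is one more tool, called after "Call:" in YAML: its name, and indented under it one key for each argument. play_rows: Moves the arm, as the interface text tells. Its arguments: {"type":"object","properties":{"rows":{"type":"array","items":{"type":"array"}},"grip_force":{"type":"number"}},"required":["rows"]}

```bash
mkdir -p pics; ls; python3 - <<'E'
from station import *
import cv2
for n in ("top","side"):
    p,d=snapshot(n); cv2.imwrite(f"pics/{n}0.png",p[:,:,::-1]); print(n,get_calibration(n), d.min(),d.max())
print(sense())
E
```

```text
pics
top {'vfov': 57.31124068305865, 'cx': 309.3760554378373, 'cy': 231.5974261239864, 'xyz': array([ 0.47851064, -0.01284562,  0.91066676]), 'attitude': array([ 0.72665638, -0.67864959,  0.072253  , -0.07864311])} 0.0 1.8631004
side {'vfov': 50.31326547319472, 'cx': 322.71398970431613, 'cy': 239.6700469166836, 'xyz': array([0.51943067, 0.55157729, 0.65560967]), 'attitude': array([-0.09046083,  0.91868124, -0.38241904,  0.03996618])} 0.0 2.7926047
{'t': 0.1, 'q': array([-1.49049843e+00,  5.28370175e-01,  1.43380605e+00, -2.45721840e-06,
        1.18135215e+00, -1.78486540e-01]), 'qd': array([-0.00055495, -0.00251623, -0.00225463, -0.00062928, -0.00235312,
        0.00086104]), 'tau': array([-8.96592865e-04, -4.43306780e+01, -1.78586984e+01, -1.82704903e-04,
        3.90729183e-03, -1.46055157e-05]), 'tcp_pos': array([ 0.1599256 , -0.60354027,  0.23842315]), 'tool_rot': array([ 9.91639975e-01,  1.29031870e-01,  4.63624344e-05, -9.66747163e-04]), 'force': array([0.1983006 , 0.60817732, 0.35873935]), 'ft_torque': array([ 0.01791104, -0.00672035,  0.05711332]), 'gripper_force': 0.0, 'finger_gap': 0.9976034810373634}
```

View pics/top0.png

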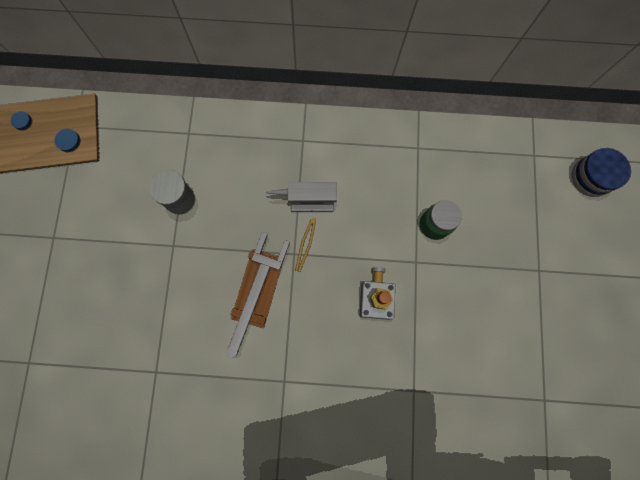

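View pics/side0.png

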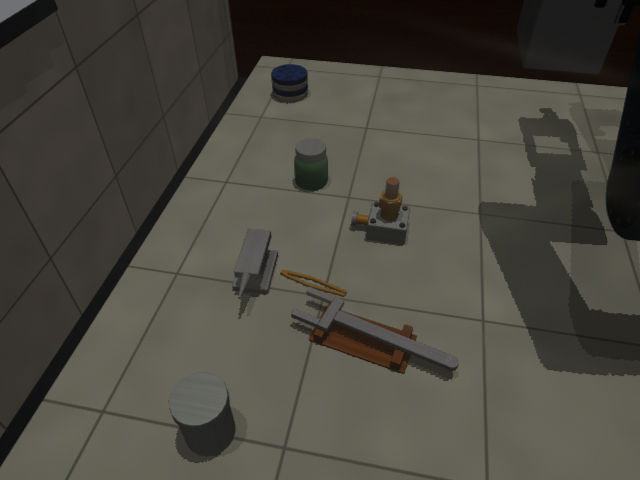

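Top view: fitting with tube top at about (384,297), port pointing up in the picture; wrench from tail (235,352) to tips (264,235)/(287,242) on the rest (257,288). The side view agrees. Now the measurements, using depth and rays.

```bash
cat > h.py <<'E'
import numpy as np, cv2
from station import *
from scipy.spatial.transform import Rotation as R
def cal(n):
    c=get_calibration(n); return c, 240/np.tan(np.radians(c["vfov"])/2), R.from_quat(c["attitude"]).as_matrix()
def cloud(n,d):
    c,f,M=cal(n); v,u=np.mgrid[:480,:640]
    P=np.stack([(u-c["cx"])/f*d,(v-c["cy"])/f*d,d],-1)
    P=P@M.T+c["xyz"]; P[d==0]=np.nan; return P
def ray(n,uv,z):
    c,f,M=cal(n); uv=np.atleast_2d(uv).astype(float)
    r=np.c_[(uv[:,0]-c["cx"])/f,(uv[:,1]-c["cy"])/f,np.ones(len(uv))]@M.T
    return c["xyz"]+r*((z-c["xyz"][2])/r[:,2])[:,None]
def proj(n,p):
    c,f,M=cal(n); q=(np.atleast_2d(p)-c["xyz"])@M
    return np.c_[q[:,0]/q[:,2]*f+c["cx"],q[:,1]/q[:,2]*f+c["cy"]]
E
python3 - <<'E'
from h import *
np.set_printoptions(precision=4,suppress=True)
for n,box in (("top",(340,420,250,330)),("side",(340,420,165,250))):
    p,d=snapshot(n); P=cloud(n,d)
    m=np.zeros(d.shape,bool); m[box[2]:box[3],box[0]:box[1]]=1
    for lo,hi,nm in ((.112,.125,'tube'),(.078,.09,'nut'),(.034,.046,'block')):
        Q=P[m&(P[...,2]>lo)&(P[...,2]<hi)]
        if len(Q): r=cv2.minAreaRect(Q[:,:2].astype(np.float32)); print(n,nm,len(Q),Q.mean(0),(Q.min(0)+Q.max(0))/2,r)
    # wrench
    if n=="top": b=(215,300,225,365)
    else: b=(280,470,280,375)
    m[:]=0; m[b[2]:b[3],b[0]:b[1]]=1
    hsv=cv2.cvtColor(p,cv2.COLOR_RGB2HSV)
    print('shelf z',np.nanmedian(P[m&(P[...,2]<.008)],0))
    m2=m&(P[...,2]>.026)&(P[...,2]<.04)&(hsv[...,1]<60)
    Q=P[m2]; r=cv2.minAreaRect(Q[:,:2].astype(np.float32)); print(n,'wrench',len(Q),np.median(Q,0),r)
    v=cv2.fitLine(Q[:,:2].astype(np.float32),cv2.DIST_HUBER,0,.001,.001).ravel(); print(v,np.arctan2(v[1],v[0]))
    s=(Q[:,:2]-v[2:])@v[:2]; print('ends',v[2:]+v[:2]*s.min(),v[2:]+v[:2]*s.max(),s.max()-s.min())
    m3=m&(hsv[...,1]>110)&(P[...,2]<.03); r=cv2.minAreaRect(P[m3][:,:2].astype(np.float32)); print('rest',r)
    cr=p[box[2]-10:box[3],box[0]:box[1]][:,:,::-1]; cv2.imwrite(f"pics/{n}fit.png",cv2.resize(cr,None,fx=7,fy=6.4 if n=='top' else 6,interpolation=cv2.INTER_CUBIC))
E
```

```text
top tube 121 [ 0.5401 -0.1419  0.1182] [ 0.5401 -0.142   0.1168] ((0.5402610301971436, -0.14203153550624847), (0.020391074940562248, 0.02024635672569275), 17.61728858947754)
top nut 192 [ 0.5387 -0.1392  0.0854] [ 0.5406 -0.142   0.0841] ((0.5398292541503906, -0.1420203596353531), (0.03563258424401283, 0.0391232892870903), 54.67071533203125)
top block 807 [ 0.5386 -0.1392  0.0405] [ 0.5542 -0.1422  0.0399] ((0.554256021976471, -0.1426742821931839), (0.06431852281093597, 0.09785161167383194), 89.22362518310547)
shelf z [0.5356 0.0944 0.0008]
top wrench 1492 [0.5469 0.1032 0.0323] ((0.5337794423103333, 0.10408125817775726), (0.06019274890422821, 0.2503330409526825), 74.14612579345703)
[ 0.9626 -0.2709  0.5408  0.1016] -0.27437055
ends [0.4132 0.1375] [0.6541 0.0697] 0.25027988572728094
rest ((0.557059109210968, 0.0796341821551323), (0.10802559554576874, 0.17013265192508698), 78.50874328613281)
side tube 111 [ 0.5409 -0.1384  0.1172] [ 0.5411 -0.1407  0.1163] ((0.5412107110023499, -0.1409951001405716), (0.020334817469120026, 0.0222513098269701), 29.212873458862305)
side nut 215 [ 0.5406 -0.1322  0.0845] [ 0.5408 -0.137   0.0839] ((0.5412105917930603, -0.13603171706199646), (0.033849235624074936, 0.03599371016025543), 82.35709381103516)
side block 760 [ 0.5403 -0.1305  0.0403] [ 0.555  -0.1394  0.0398] ((0.5550593137741089, -0.13953620195388794), (0.06685201823711395, 0.09882720559835434), 88.76400756835938)
shelf z [0.5351 0.0679 0.0006]
side wrench 2557 [0.5433 0.1082 0.032 ] ((0.5334675312042236, 0.10378576815128326), (0.06253829598426819, 0.25079819560050964), 75.17859649658203)
[ 0.9627 -0.2707  0.5391  0.1063] -0.27413148
ends [0.4138 0.1415] [0.6554 0.0736] 0.25098622891805517
rest ((0.5798215270042419, 0.07473857700824738), (0.11537185311317444, 0.21729369461536407), 78.4556655883789)
```

View pics/topfit.png

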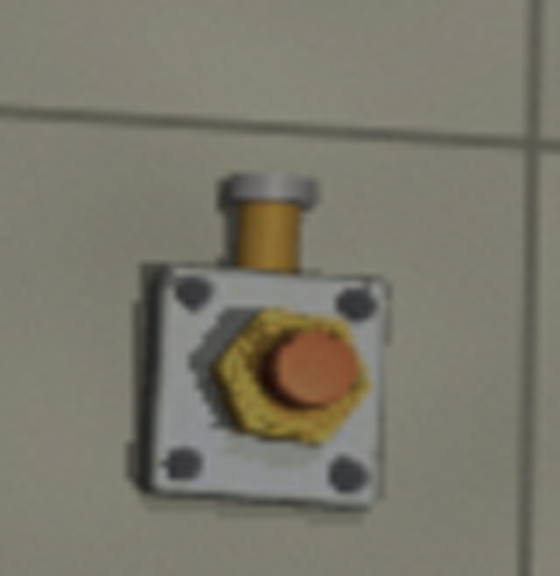

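The crop shows the hex nut with corners near crop (217,372), (265,310), (345,322), (370,382), (320,443) and the port pointing away from the robot. Next is the nut's yaw from its top-plane points.

```bash
cat >> h.py <<'E'
def nutyaw(n,c=(.5406,-.1415),r=.026,zlo=.079):
    p,d=snapshot(n); P=cloud(n,d); hsv=cv2.cvtColor(p,cv2.COLOR_RGB2HSV)
    m=(P[...,2]>zlo)&(P[...,2]<.09)&(np.hypot(P[...,0]-c[0],P[...,1]-c[1])<r)&(hsv[...,1]>90)
    Q=P[m][:,:2]; A=np.radians(np.arange(0,60,.5)); W=[]
    for a in A:
        w=0
        for k in range(3):
            s=Q@[np.cos(a+k*np.pi/3),np.sin(a+k*np.pi/3)]; w+=np.ptp(s)
        W.append(w/3)
    W=np.array(W); g=np.where(W<W.min()+.0004)[0]
    return np.degrees(A[g]),W.min(),W.max(),(Q.min(0)+Q.max(0))/2,len(Q)
def stat():
    s=sense(); a=R.from_quat(s["tool_rot"]).as_matrix()
    print("t",round(s["t"],2),"tcp",s["tcp_pos"].round(4),"yaw_x",round(np.degrees(np.arctan2(a[1,0],a[0,0])),2),"q6",s["q"][5].round(3),"tz",a[:,2].round(3),"F",s["force"].round(1),"M",s["ft_torque"].round(3),"tau6",s["tau"][5].round(3),"gap",round(s["finger_gap"],3),"gf",round(s["gripper_force"],1)); return s,a
def go(p,yaw_deg):
    "shift in tool axes (mm) and turn about tool z (deg) to reach TCP p with tool x at yaw"
    s,a=stat(); y=np.degrees(np.arctan2(a[1,0],a[0,0]))
    print("shift tool mm",(a.T@(np.array(p)-s["tcp_pos"])*1000).round(1),"turn z",round((-(yaw_deg-y)+180)%360-180,1))
E
python3 - <<'E'
from h import *
np.set_printoptions(precision=4,suppress=True)
for n in ("top","side"): print(nutyaw(n))
go((.5406,-.1415,.15),60)
E
```

```text
(array([51. , 51.5, 52. , 52.5, 53. , 53.5, 54. , 54.5, 55. , 55.5, 56. ]), np.float64(0.03560855786936862), np.float64(0.03958350196684116), array([ 0.5403, -0.1418]), 183)
(array([49.5, 50. , 50.5, 51. , 51.5, 52. , 52.5, 53. , 53.5, 54. , 54.5,
       55. , 55.5, 56. , 56.5, 57. , 57.5]), np.float64(0.03654235000964307), np.float64(0.0387996121376485), array([ 0.5402, -0.1367]), 186)
t 0.3 tcp [ 0.16   -0.6039  0.239 ] yaw_x 14.83 q6 -0.178 tz [-0.     0.001 -1.   ] F [-0.2  0.7 -0.2] M [-0.044 -0.019  0.006] tau6 -0.0 gap 1.004 gf 0.0
shift tool mm [ 486.3 -349.5   89.3] turn z -45.2
```

Call:
play_rows:
  rows:
    - [[0, 0, 0], [32.4, -23.3, 0], 0]
    - [[0, 0, 0], [32.4, -23.3, 0], 0]
    - [[0, 0, 0], [32.4, -23.3, 0], 0]
    - [[0, 0, 0], [32.4, -23.3, 0], 0]
    - [[0, 0, 0], [32.4, -23.3, 0], 0]
    - [[0, 0, 0], [32.4, -23.3, 0], 0]
    - [[0, 0, 0], [32.4, -23.3, 0], 0]
    - [[0, 0, 0], [32.4, -23.3, 0], 0]
    - [[0, 0, 0], [32.4, -23.3, 0], 0]
    - [[0, 0, 0], [32.4, -23.3, 0], 0]
    - [[0, 0, 0], [32.4, -23.3, 0], 0]
    - [[0, 0, 0], [32.4, -23.3, 0], 0]

```text
t: 1.3
tcp_pos: [0.4653, -0.2327, 0.2395]
tool_rot: [0.992, 0.129, 0.0, 0.0]
force: [0.7, 0.1, 0.1]
finger_gap: 1.001
gripper_force: 0.0
```

Call:
play_rows:
  rows:
    - [[0, 0, 0], [32.4, -23.3, 0], 0]
    - [[0, 0, 0], [32.4, -23.3, 0], 0]
    - [[0, 0, -6.9], [32.4, -23.3, 0], 0]
    - [[0, 0, -6.9], [0, 0, 10], 0]
    - [[0, 0, -6.9], [0, 0, 10], 0]
    - [[0, 0, -6.9], [0, 0, 10], 0]
    - [[0, 0, -6.9], [0, 0, 10], 0]
    - [[0, 0, -6.9], [0, 0, 10], 0]
    - [[0, 0, -6.9], [0, 0, 10], 0]
    - [[0, 0, -6.9], [0, 0, 10], 0]
    - [[0, 0, -6.9], [0, 0, 9], 0]
    - [[0, 0, -6.6], [0, 0, 10], 0]

```text
t: 2.3
tcp_pos: [0.5405, -0.142, 0.15]
tool_rot: [0.744, 0.668, 0.0, 0.0]
force: [0.7, 0.3, -0.3]
finger_gap: 1.001
gripper_force: 0.0
```

```bash
python3 - <<'E'
from h import *
go((.5408,-.1413,.064),83.5)
E
```

```text
t 2.3 tcp [ 0.5405 -0.142   0.15  ] yaw_x 83.87 q6 -0.35 tz [ 0. -0. -1.] F [ 0.7  0.3 -0.3] M [ 0.045 -0.019 -0.034] tau6 0.884 gap 1.001 gf 0.0
shift tool mm [ 0.7  0.2 86. ] turn z 0.4
```

Call:
play_rows:
  rows:
    - [[0, 0, 0.4], [0.7, 0.2, 20], 0]
    - [[0, 0, 0], [0, 0, 30], 0]
    - [[0, 0, 0], [0, 0, 30], 0]
    - [[0, 0, 0], [0, 0, 6], 0]
    - [[0, 0, 0], [0, 0, 0], 1]
    - [[0, 0, 0], [0, 0, 0], 1]
    - [[0, 0, 0], [0, 0, 0], 1]
    - [[0, 0, 0], [0, 0, 0], 1]
    - [[0, 0, 0], [0, 0, 0], 1]
    - [[0, 0, 0], [0, 0, 0], 1]
  grip_force: 25

```text
t: 3.13
tcp_pos: [0.541, -0.1416, 0.0663]
tool_rot: [0.748, 0.664, 0.0, 0.001]
force: [-2.1, 0.0, 7.0]
finger_gap: 0.418
gripper_force: 28.9
```

```bash
python3 - <<'E'
from h import *
stat()
E
```

```text
t 3.13 tcp [ 0.541  -0.1416  0.0663] yaw_x 83.16 q6 -0.336 tz [ 0.002 -0.001 -1.   ] F [-2.1  0.   7. ] M [0.005 0.369 0.055] tau6 0.042 gap 0.418 gf 28.9
```

Call:
play_rows:
  rows:
    - [[0, 0, 4], [0, 0, 0], 1]
    - [[0, 0, 4], [0, 0, 0], 1]
    - [[0, 0, 4], [0, 0, 0], 1]
    - [[0, 0, 4], [0, 0, 0], 1]
    - [[0, 0, 4], [0, 0, 0], 1]
    - [[0, 0, 4], [0, 0, 0], 1]

```text
t: 3.63
tcp_pos: [0.5406, -0.1415, 0.0663]
tool_rot: [0.87, 0.492, 0.0, 0.001]
force: [-2.7, -0.1, 6.7]
finger_gap: 0.417
gripper_force: 29.2
```

```bash
python3 - <<'E'
from h import *
stat()
E
```

```text
t 3.63 tcp [ 0.5406 -0.1415  0.0663] yaw_x 58.98 q6 0.086 tz [ 0.001 -0.001 -1.   ] F [-2.7 -0.1  6.7] M [0.037 0.477 0.106] tau6 -0.445 gap 0.417 gf 29.2
```

Call:
play_rows:
  rows:
    - [[0, 0, 3], [0, 0, 0], 1]
    - [[0, 0, 3], [0, 0, 0], 1]
    - [[0, 0, 0], [0, 0, 0], 1]

```text
t: 3.88
tcp_pos: [0.5404, -0.1414, 0.0662]
tool_rot: [0.895, 0.447, 0.0, 0.0]
force: [-3.9, 0.0, 6.9]
finger_gap: 0.416
gripper_force: 28.9
```

```bash
python3 -c "
from h import *
stat()"
```

```text
t 3.88 tcp [ 0.5404 -0.1414  0.0662] yaw_x 53.04 q6 0.19 tz [ 0.    -0.001 -1.   ] F [-3.9  0.   6.9] M [-0.043  0.477 -0.101] tau6 0.143 gap 0.416 gf 28.9
```

Call:
play_rows:
  rows:
    - [[0, 0, 3], [0, 0, 0], 1]
    - [[0, 0, 3], [0, 0, 0], 1]

```text
t: 4.05
tcp_pos: [0.5404, -0.1413, 0.0663]
tool_rot: [0.917, 0.399, -0.0, 0.0]
force: [-3.0, 0.1, 6.8]
finger_gap: 0.414
gripper_force: 29.2
```

```bash
python3 -c "
from h import *
stat()"
```

```text
t 4.05 tcp [ 0.5404 -0.1413  0.0663] yaw_x 47.04 q6 0.295 tz [ 0.    -0.001 -1.   ] F [-3.   0.1  6.8] M [0.09  0.523 0.16 ] tau6 -0.33 gap 0.414 gf 29.2
```

Call:
play_rows:
  rows:
    - [[0, 0, 3], [0, 0, 0], 1]
    - [[0, 0, 3], [0, 0, 0], 1]

```text
t: 4.22
tcp_pos: [0.5403, -0.1413, 0.0663]
tool_rot: [0.937, 0.35, -0.0, 0.0]
force: [-3.4, 0.7, 8.2]
finger_gap: 0.421
gripper_force: 29.2
```

```bash
python3 -c "
from h import *
stat()"
```

```text
t 4.22 tcp [ 0.5403 -0.1413  0.0663] yaw_x 41.03 q6 0.4 tz [ 0.    -0.001 -1.   ] F [-3.4  0.7  8.2] M [0.04  0.51  0.137] tau6 -0.308 gap 0.421 gf 29.2
```

Call:
play_rows:
  rows:
    - [[0, 0, 2], [0, 0, 0], 1]
    - [[0, 0, 0], [0, 0, 0], 1]

```text
t: 4.38
tcp_pos: [0.5403, -0.1412, 0.0663]
tool_rot: [0.942, 0.334, -0.0, 0.0]
force: [-3.7, 0.1, 7.1]
finger_gap: 0.419
gripper_force: 29.0
```

```bash
python3 -c "
from h import *
stat(); print(nutyaw('top',r=.03)); stat()"
```

```text
t 4.38 tcp [ 0.5403 -0.1412  0.0663] yaw_x 39.07 q6 0.434 tz [ 0. -0. -1.] F [-3.7  0.1  7.1] M [ 0.056  0.526 -0.137] tau6 0.062 gap 0.419 gf 29.0Traceback (most recent call last):
  File "<string>", line 3, in <module>
    stat(); print(nutyaw('top',r=.03)); stat()
                  ~~~~~~^^^^^^^^^^^^^
  File "h.py", line 24, in nutyaw
    s=Q@[np.cos(a+k*np.pi/3),np.sin(a+k*np.pi/3)]; w+=np.ptp(s)
                                                      ~~~~~~^^^
    return _methods._ptp(a, axis=axis, out=out, **kwargs)
           ~~~~~~~~~~~~~^^^^^^^^^^^^^^^^^^^^^^^^^^^^^^^^^
    umr_maximum(a, axis, None, out, keepdims),
    ~~~~~~~~~~~^^^^^^^^^^^^^^^^^^^^^^^^^^^^^^
ValueError: zero-size array to reduction operation maximum which has no identity
```

Call:
play_rows:
  rows:
    - [[0, 0, 3], [0, 0, 0], 1]
    - [[0, 0, 2], [0, 0, 0], 1]

```text
t: 4.6
tcp_pos: [0.5402, -0.1412, 0.0662]
tool_rot: [0.956, 0.293, -0.0, 0.0]
force: [-2.8, 0.3, 7.5]
finger_gap: 0.415
gripper_force: 29.2
```

```bash
python3 -c "
from h import *
stat()"
```

```text
t 4.6 tcp [ 0.5402 -0.1412  0.0662] yaw_x 34.05 q6 0.522 tz [-0. -0. -1.] F [-2.8  0.3  7.5] M [0.127 0.53  0.1  ] tau6 -0.106 gap 0.415 gf 29.2
```

Call:
play_rows:
  rows:
    - [[0, 0, 2.5], [0, 0, 0], 1]
    - [[0, 0, 2.5], [0, 0, 0], 1]

```text
t: 4.77
tcp_pos: [0.5402, -0.1411, 0.0662]
tool_rot: [0.968, 0.252, -0.0, 0.0]
force: [-2.8, 1.2, 8.1]
finger_gap: 0.416
gripper_force: 30.3
```

```bash
python3 -c "
from h import *
stat()"
```

```text
t 4.77 tcp [ 0.5402 -0.1411  0.0662] yaw_x 29.2 q6 0.607 tz [-0.    -0.001 -1.   ] F [-2.8  1.2  8.1] M [0.232 0.559 0.64 ] tau6 0.277 gap 0.416 gf 30.3
```

Call:
play_rows:
  rows:
    - [[0, 0, 0], [0, 0, 0], 1]
    - [[0, 0, 0], [0, 0, 0], 1]
    - [[0, 0, 0], [0, 0, 0], 1]

```text
t: 5.02
tcp_pos: [0.5402, -0.1411, 0.0662]
tool_rot: [0.968, 0.252, -0.0, 0.0]
force: [-2.8, 0.6, 7.8]
finger_gap: 0.413
gripper_force: 29.5
```

```bash
python3 -c "
from h import *
stat()"
```

```text
t 5.02 tcp [ 0.5402 -0.1411  0.0662] yaw_x 29.24 q6 0.606 tz [-0.    -0.001 -1.   ] F [-2.8  0.6  7.8] M [0.098 0.569 0.272] tau6 0.295 gap 0.413 gf 29.5
```

Call:
play_rows:
  rows:
    - [[0, 0, 1.2], [0, 0, 0], 1]
    - [[0, 0, 0], [0, 0, 0], 1]
    - [[0, 0, 0], [0, 0, 0], 1]

```text
t: 5.27
tcp_pos: [0.5402, -0.1411, 0.0663]
tool_rot: [0.97, 0.243, -0.0, 0.0]
force: [-3.4, 1.0, 7.5]
finger_gap: 0.416
gripper_force: 29.8
```

```bash
python3 -c "
from h import *
stat()"
```

```text
t 5.27 tcp [ 0.5402 -0.1411  0.0663] yaw_x 28.07 q6 0.627 tz [-0.    -0.001 -1.   ] F [-3.4  1.   7.5] M [0.147 0.508 0.387] tau6 0.405 gap 0.416 gf 29.8
```

Call:
play_rows:
  rows:
    - [[0, 0, 0], [0, 0, 0], 0]
    - [[0, 0, 0], [0, 0, 0], 0]
    - [[0, 0, 0], [0, 0, 0], 0]
    - [[0, 0, 0], [0, 0, 0], 0]
    - [[0, 0, 0], [0, 0, -20], 0]
    - [[0, 0, 0], [0, 0, -30], 0]
    - [[0, 0, 0], [0, 0, -30], 0]
    - [[0, 0, 0], [0, 0, -15], 0]

```text
t: 5.93
tcp_pos: [0.5421, -0.1419, 0.1622]
tool_rot: [0.97, 0.241, 0.002, 0.001]
force: [1.0, -0.8, 0.1]
finger_gap: 0.999
gripper_force: 0.0
```

```bash
python3 -c "
from h import *
go((.5476,.1,.15),-15.6)"
```

```text
t 5.93 tcp [ 0.5421 -0.1419  0.1622] yaw_x 27.92 q6 0.628 tz [ 0.004 -0.002 -1.   ] F [ 1.  -0.8  0.1] M [-0.006 -0.016  0.015] tau6 -0.0 gap 0.999 gf 0.0
shift tool mm [ 118.1 -211.2   11.8] turn z 43.5
```

Call:
play_rows:
  rows:
    - [[0, 0, 0], [16.9, -30.2, 1.7], 0]
    - [[0, 0, 0], [16.9, -30.2, 1.7], 0]
    - [[0, 0, 0], [16.9, -30.2, 1.7], 0]
    - [[0, 0, 0], [16.9, -30.2, 1.7], 0]
    - [[0, 0, 0], [16.9, -30.2, 1.7], 0]
    - [[0, 0, 0], [16.9, -30.2, 1.7], 0]
    - [[0, 0, 7], [16.9, -30.2, 1.7], 0]
    - [[0, 0, 7], [0, 0, 0], 0]
    - [[0, 0, 7], [0, 0, 0], 0]
    - [[0, 0, 7], [0, 0, 0], 0]
    - [[0, 0, 7], [0, 0, 0], 0]
    - [[0, 0, 7], [0, 0, 0], 0]

```text
t: 6.93
tcp_pos: [0.5461, 0.1007, 0.1473]
tool_rot: [0.992, -0.124, -0.0, -0.0]
force: [0.8, 0.8, 0.3]
finger_gap: 1.0
gripper_force: 0.0
```

```bash
python3 -c "
from h import *
go((.5476,.1,.019),-15.6)
for i in range(2): print(nutyaw('top'))
print(nutyaw('side'))"
```

```text
t 6.93 tcp [0.5461 0.1007 0.1473] yaw_x -14.29 q6 1.801 tz [-0.  0. -1.] F [0.8 0.8 0.3] M [ 0.043  0.068 -0.061] tau6 -0.966 gap 1.0 gf 0.0
shift tool mm [  1.6   0.3 128.3] turn z 1.3
(array([ 0. ,  0.5,  1. ,  1.5,  2. ,  2.5,  3. ,  3.5, 56.5, 57. , 57.5,
       58. , 58.5, 59. , 59.5]), np.float64(0.03539500621053617), np.float64(0.039020397403465704), array([ 0.54001468, -0.1418859 ]), 182)
(array([ 0. ,  0.5,  1. ,  1.5,  2. ,  2.5,  3. ,  3.5, 57. , 57.5, 58. ,
       58.5, 59. , 59.5]), np.float64(0.03551654924700878), np.float64(0.03927869254306713), array([ 0.53997583, -0.14202957]), 183)Traceback (most recent call last):
  File "<string>", line 5, in <module>
    print(nutyaw('side'))
          ~~~~~~^^^^^^^^
  File "h.py", line 24, in nutyaw
    s=Q@[np.cos(a+k*np.pi/3),np.sin(a+k*np.pi/3)]; w+=np.ptp(s)
                                                      ~~~~~~^^^
    return _methods._ptp(a, axis=axis, out=out, **kwargs)
           ~~~~~~~~~~~~~^^^^^^^^^^^^^^^^^^^^^^^^^^^^^^^^^
    umr_maximum(a, axis, None, out, keepdims),
    ~~~~~~~~~~~^^^^^^^^^^^^^^^^^^^^^^^^^^^^^^
ValueError: zero-size array to reduction operation maximum which has no identity
```

Call:
play_rows:
  rows:
    - [[0, 0, 1.3], [1.6, 0.3, 30], 0]
    - [[0, 0, 0], [0, 0, 35], 0]
    - [[0, 0, 0], [0, 0, 35], 0]
    - [[0, 0, 0], [0, 0, 18], 0.3]
    - [[0, 0, 0], [0, 0, 10], 0.5]
    - [[0, 0, 0], [0, 0, 0], 1]
    - [[0, 0, 0], [0, 0, 0], 1]
    - [[0, 0, 0], [0, 0, 0], 1]
    - [[0, 0, 0], [0, 0, 0], 1]
    - [[0, 0, 0], [0, 0, 0], 1]
    - [[0, 0, 0], [0, 0, 0], 1]
  grip_force: 80

```text
t: 8.0
tcp_pos: [0.549, 0.0998, 0.0212]
tool_rot: [0.991, -0.133, 0.002, -0.0]
force: [0.3, 0.5, 6.4]
finger_gap: 0.217
gripper_force: 79.1
```

```bash
python3 -c "
from h import *
stat()"
```

```text
t 8.0 tcp [0.549  0.0998 0.0212] yaw_x -15.24 q6 1.816 tz [ 0.004 -0.    -1.   ] F [0.3 0.5 6.4] M [0.076 0.006 0.001] tau6 0.001 gap 0.217 gf 79.1
```

Call:
play_rows:
  rows:
    - [[0, 0, 0], [0, 0, -10], 1]
    - [[0, 0, 0], [0, 0, -20], 1]
    - [[0, 0, 0], [0, 0, -30], 1]
    - [[0, 0, 0], [0, 0, -30], 1]
    - [[0, 0, 0], [0, 0, -30], 1]
    - [[0, 0, 0], [0, 0, -10], 1]

```text
t: 8.5
tcp_pos: [0.5495, 0.0998, 0.1539]
tool_rot: [0.991, -0.133, 0.004, -0.0]
force: [0.6, 0.3, -1.7]
finger_gap: 0.21
gripper_force: 78.5
```

```bash
python3 -c "
from h import *
go((.4643,-.184,.148),29)"
```

```text
t 8.5 tcp [0.5495 0.0998 0.1539] yaw_x -15.24 q6 1.816 tz [ 0.007 -0.    -1.   ] F [ 0.6  0.3 -1.7] M [-0.003 -0.044 -0.02 ] tau6 -0.0 gap 0.21 gf 78.5
shift tool mm [ -7.6 296.2   5.3] turn z -44.2
```

Call:
play_rows:
  rows:
    - [[0, 0, 0], [-0.5, 15, 0.5], 1]
    - [[0, 0, 0], [-0.7, 29, 0.5], 1]
    - [[0, 0, 0], [-0.8, 30, 0.5], 1]
    - [[0, 0, 0], [-0.8, 30, 0.5], 1]
    - [[0, 0, 0], [-0.8, 30, 0.5], 1]
    - [[0, 0, 0], [-0.8, 30, 0.5], 1]
    - [[0, 0, 0], [-0.8, 30, 0.5], 1]
    - [[0, 0, 0], [-0.8, 30, 0.5], 1]
    - [[0, 0, 0], [-0.8, 30, 0.5], 1]
    - [[0, 0, 0], [-0.6, 27, 0.5], 1]
    - [[0, 0, 0], [-0.2, 15.2, 0], 1]

```text
t: 9.42
tcp_pos: [0.4611, -0.1864, 0.144]
tool_rot: [0.991, -0.134, -0.0, 0.0]
force: [-0.3, 0.6, -2.6]
finger_gap: 0.213
gripper_force: 78.5
```

Call:
play_rows:
  rows:
    - [[0, 0, -4], [0, 0, 0], 1]
    - [[0, 0, -6], [0, 0, 0], 1]
    - [[0, 0, -6], [0, 0, 0], 1]
    - [[0, 0, -6], [0, 0, 0], 1]
    - [[0, 0, -6], [0, 0, 0], 1]
    - [[0, 0, -6], [0, 0, 0], 1]
    - [[0, 0, -6], [0, 0, 0], 1]
    - [[0, 0, -4.2], [0, 0, 0], 1]
    - [[0, 0, 0], [0, 0, 0], 1]

```text
t: 10.17
tcp_pos: [0.4616, -0.1836, 0.1439]
tool_rot: [0.968, 0.25, -0.001, -0.001]
force: [0.3, 0.8, -2.5]
finger_gap: 0.21
gripper_force: 78.6
```

```bash
cat >> h.py <<'E'
def wrench(n,zlo,zhi):
    "wrench seen at its height: yaw, tips, jaw and origin points from the mask of grey points"
    p,d=snapshot(n); P=cloud(n,d); s=sense(); hsv=cv2.cvtColor(p,cv2.COLOR_RGB2HSV)
    m=(P[...,2]>zlo)&(P[...,2]<zhi)&(hsv[...,1]<70)&(np.hypot(P[...,0]-.54,P[...,1]+.1415)<.06)
    return p,P,m
E
python3 - <<'E'
from h import *
go((.4643,-.184,.148),29)
for n in ("top","side"):
    p,d=snapshot(n); cv2.imwrite(f"pics/{n}1.png",p[130:400,200:560][:,:,::-1].repeat(2,0).repeat(2,1))
    P=cloud(n,d); m=(np.hypot(P[...,0]-.54,P[...,1]+.1415)<.07)&(P[...,2]>.125)&(P[...,2]<.2)
    Q=P[m]; print(n,len(Q),np.percentile(Q[:,2],[5,50,95]).round(4))
    print(Q[:,:2].min(0),Q[:,:2].max(0),cv2.minAreaRect(Q[:,:2].astype(np.float32)))
E
```

```text
t 10.17 tcp [ 0.4616 -0.1836  0.1439] yaw_x 29.01 q6 0.461 tz [-0.001  0.001 -1.   ] F [ 0.3  0.8 -2.5] M [-0.035  0.027 -0.01 ] tau6 -0.442 gap 0.21 gf 78.6
shift tool mm [ 2.2  1.7 -4.1] turn z 0.0
top 955 [0.1516 0.1549 0.157 ]
[ 0.47591183 -0.1868186 ] [ 0.57149337 -0.10701242] ((0.5181149244308472, -0.1539859175682068), (0.08943329751491547, 0.060232266783714294), 28.4658145904541)
side 930 [0.1467 0.1542 0.1562]
[ 0.4741119  -0.18431716] [ 0.57147503 -0.1050541 ] ((0.5187375545501709, -0.1522020846605301), (0.091652050614357, 0.06195506453514099), 28.48805809020996)
```

View pics/top1.png

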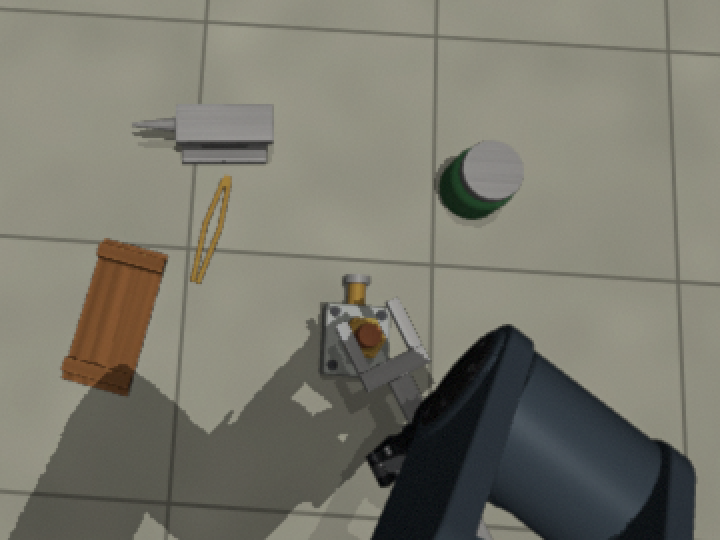

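The wrench head is over the fitting, with the tube (crop 368,335) between the prongs and the nut below. It needs about +2.5 mm along tool x and +0.4 mm along y. The empty rest is at crop (115,317).

Call:
play_rows:
  rows:
    - [[0, 0, 0], [2.5, 0.4, 10], 1]
    - [[0, 0, 0], [0, 0, 20], 1]
    - [[0, 0, 0], [0, 0, 18], 1]
    - [[0, 0, 0], [0, 0, 8], 1]
    - [[0, 0, 0], [0, 0, 0], 1]

```text
t: 10.68
tcp_pos: [0.4634, -0.1822, 0.0863]
tool_rot: [0.968, 0.249, -0.002, -0.002]
force: [-0.6, -0.1, -2.1]
finger_gap: 0.214
gripper_force: 78.5
```

Call:
play_rows:
  rows:
    - [[0, 0, 0], [0, 0, 4], 1]
    - [[0, 0, 0], [0, 0, 3], 1]
    - [[0, 0, 0], [0, 0, 0], 1]

```text
t: 10.93
tcp_pos: [0.4648, -0.1832, 0.0815]
tool_rot: [0.968, 0.25, 0.0, 0.0]
force: [-0.7, 0.8, -2.0]
finger_gap: 0.215
gripper_force: 78.6
```

```bash
python3 -c "
from h import *
stat()
for n in ('top','side'):
    p,d=snapshot(n)
    P=cloud(n,d); hsv=cv2.cvtColor(p,cv2.COLOR_RGB2HSV); m=(np.hypot(P[...,0]-.54,P[...,1]+.1415)<.05)&(P[...,2]>.055)&(P[...,2]<.11)&(hsv[...,1]<60)
    Q=P[m]; print(n,len(Q),np.percentile(Q[:,2],[5,50,95]).round(4),cv2.minAreaRect(Q[:,:2].astype(np.float32)))
    if n=='side': q=cv2.resize(p[150:260,320:460][:,:,::-1],None,fx=5,fy=5); cv2.imwrite('pics/s2.png',q)
"
```

```text
t 10.93 tcp [ 0.4648 -0.1832  0.0815] yaw_x 28.93 q6 0.466 tz [ 0. -0. -1.] F [-0.7  0.8 -2. ] M [ 0.001  0.02  -0.028] tau6 0.01 gap 0.215 gf 78.6
top 695 [0.0893 0.0924 0.0949] ((0.528965175151825, -0.1499059945344925), (0.07188084721565247, 0.06091300770640373), 28.770687103271484)
side 636 [0.0847 0.092  0.0942] ((0.5290190577507019, -0.14838871359825134), (0.07367797940969467, 0.06283882260322571), 28.244184494018555)
```

View pics/s2.png

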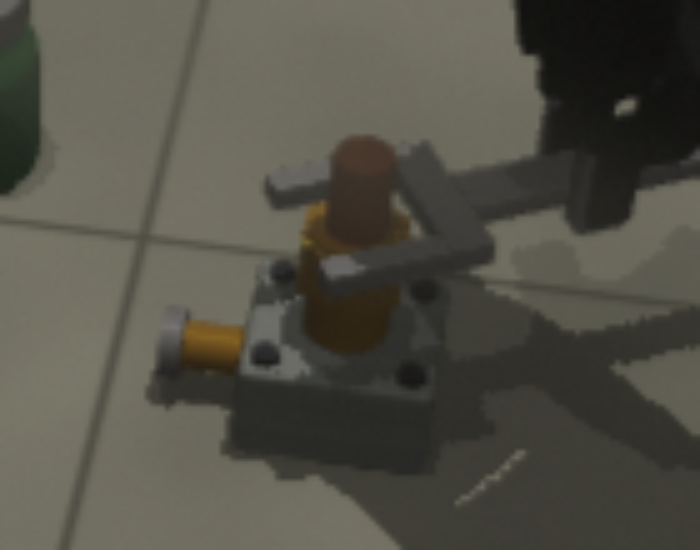

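The jaw surrounds the nut's top edge with no contact force yet. It sits about 0.8 mm off to one side, so I correct that and lower.

Call:
play_rows:
  rows:
    - [[0, 0, 0], [-0.7, -0.7, 2], 1]
    - [[0, 0, 0], [0, 0, 3], 1]
    - [[0, 0, 0], [0, 0, 3], 1]
    - [[0, 0, 0], [0, 0, 0], 1]

```text
t: 11.37
tcp_pos: [0.4635, -0.1828, 0.073]
tool_rot: [0.968, 0.25, -0.0, -0.0]
force: [-0.2, -0.1, -2.0]
finger_gap: 0.215
gripper_force: 78.6
```

```bash
python3 -c "
from h import *
stat()"
```

```text
t 11.37 tcp [ 0.4635 -0.1828  0.073 ] yaw_x 28.93 q6 0.466 tz [-0.  0. -1.] F [-0.2 -0.1 -2. ] M [ 0.023  0.026 -0.003] tau6 0.0 gap 0.215 gf 78.6
```

Call:
play_rows:
  rows:
    - [[0, 0, 0], [0, 0, 4], 1]
    - [[0, 0, 2], [0.05, -3.05, 0], 1]
    - [[0, 0, 3], [0.12, -4.57, 0], 1]
    - [[0, 0, 3], [0.12, -4.57, 0], 1]
    - [[0, 0, 3], [0.12, -4.57, 0], 1]
    - [[0, 0, 3], [0.12, -4.57, 0], 1]
    - [[0, 0, 3], [0.12, -4.57, 0], 1]
    - [[0, 0, 3], [0.12, -4.57, 0], 1]

```text
t: 12.03
tcp_pos: [0.4542, -0.1546, 0.0693]
tool_rot: [0.997, 0.078, 0.0, 0.001]
force: [0.2, -1.3, -2.8]
finger_gap: 0.212
gripper_force: 78.6
```

```bash
python3 -c "
from h import *
s,a=stat(); print(s['tcp_pos']+a[:,0]*.0873)"
```

```text
t 12.03 tcp [ 0.4542 -0.1546  0.0693] yaw_x 8.96 q6 0.855 tz [ 0.001 -0.002 -1.   ] F [ 0.2 -1.3 -2.8] M [-0.202  0.006  0.517] tau6 0.025 gap 0.212 gf 78.6
[ 0.54047225 -0.14105138  0.06928408]
```

Call:
play_rows:
  rows:
    - [[0, 0, 3], [0.12, -4.57, 0], 1]
    - [[0, 0, 3], [0.12, -4.57, 0], 1]
    - [[0, 0, 3], [0.12, -4.57, 0], 1]
    - [[0, 0, 3], [0.12, -4.57, 0], 1]
    - [[0, 0, 3], [0.12, -4.57, 0], 1]
    - [[0, 0, 3], [0.12, -4.57, 0], 1]
    - [[0, 0, 3], [0.12, -4.57, 0], 1]
    - [[0, 0, 3], [0.12, -4.57, 0], 1]
    - [[0, 0, 3], [0.12, -4.57, 0], 1]
    - [[0, 0, 3], [0.12, -4.57, 0], 1]
    - [[0, 0, 3], [0.12, -4.57, 0], 1]

```text
t: 12.95
tcp_pos: [0.4605, -0.1052, 0.0692]
tool_rot: [0.978, -0.208, -0.0, 0.001]
force: [0.9, -0.8, -3.2]
finger_gap: 0.213
gripper_force: 78.6
```

```bash
python3 -c "
from h import *
s,a=stat(); print(s['tcp_pos']+a[:,0]*.0873); print(nutyaw('top')); print(nutyaw('side'))"
```

```text
t 12.95 tcp [ 0.4605 -0.1052  0.0692] yaw_x -24.02 q6 1.531 tz [-0.    -0.001 -1.   ] F [ 0.9 -0.8 -3.2] M [-0.112  0.024  0.467] tau6 0.036 gap 0.213 gf 78.6
[ 0.54025654 -0.14072337  0.0692127 ]
(array([14. , 14.5, 15. , 15.5, 16. , 16.5, 17. , 17.5, 18. , 18.5, 19. ,
       19.5, 20. , 20.5, 21. , 21.5, 22. , 22.5, 23. , 23.5, 24. ]), np.float64(0.03575704312899689), np.float64(0.0382369814772013), array([ 0.54046249, -0.1427395 ]), 173)
(array([15.5, 16. , 16.5, 17. , 17.5, 18. , 18.5, 19. , 19.5, 20. , 20.5,
       21. , 21.5, 22. , 22.5, 23. , 23.5, 24. , 24.5]), np.float64(0.03658380903621644), np.float64(0.03867378321250276), array([ 0.54013953, -0.13916873]), 198)
```

Call:
play_rows:
  rows:
    - [[0, 0, 3], [0.12, -4.57, 0], 1]
    - [[0, 0, 3], [0.12, -4.57, 0], 1]
    - [[0, 0, 3], [0.12, -4.57, 0], 1]
    - [[0, 0, 3], [0.12, -4.57, 0], 1]
    - [[0, 0, 3], [0.12, -4.57, 0], 1]
    - [[0, 0, 3], [0.12, -4.57, 0], 1]
    - [[0, 0, 3], [0.12, -4.57, 0], 1]
    - [[0, 0, 0], [0, 0, 0], 1]
    - [[0, 0, 0], [0, 0, 0], 1]
    - [[0, 0, 0], [0, 0, 0], 1]

```text
t: 13.88
tcp_pos: [0.4785, -0.0788, 0.0693]
tool_rot: [0.924, -0.382, 0.0, -0.0]
force: [1.8, 1.9, -2.7]
finger_gap: 0.217
gripper_force: 78.6
```

```bash
python3 -c "
from h import *
s,a=stat(); print(s['tcp_pos']+a[:,0]*.0873); print(nutyaw('top')); print(nutyaw('side'))"
```

```text
t 13.88 tcp [ 0.4785 -0.0788  0.0693] yaw_x -44.95 q6 1.961 tz [ 0.  0. -1.] F [ 1.8  1.9 -2.7] M [ 0.294 -0.119  0.515] tau6 0.522 gap 0.217 gf 78.6
[ 0.54025648 -0.14050244  0.069324  ]
(array([47. , 47.5, 48. , 48.5, 49. , 49.5, 50. , 50.5, 51. , 51.5, 52. ,
       52.5, 53. , 53.5, 54. , 54.5, 55. , 55.5, 56. , 56.5, 57. , 57.5]), np.float64(0.034766119959803755), np.float64(0.03722211317106135), array([ 0.54154738, -0.14190252]), 140)
(array([25.5, 26. , 26.5, 27. , 27.5, 28. , 28.5, 29. , 29.5, 30. , 30.5,
       31. , 31.5, 32. , 32.5, 33. ]), np.float64(0.03597138137223887), np.float64(0.037202405572043816), array([ 0.54076037, -0.13706256]), 165)
```

Call:
play_rows:
  rows:
    - [[0, 0, -2], [0.05, 3.05, 0], 1]
    - [[0, 0, -2], [0.05, 3.05, 0], 1]
    - [[0, 0, -2], [0.05, 3.05, 0], 1]
    - [[0, 0, -2], [0.05, 3.05, 0], 1]
    - [[0, 0, 0], [0, 0, 0], 1]
    - [[0, 0, 0], [0, 0, 0], 1]

```text
t: 14.48
tcp_pos: [0.4712, -0.0883, 0.0697]
tool_rot: [0.948, -0.319, 0.001, -0.0]
force: [2.5, 1.7, -1.7]
finger_gap: 0.209
gripper_force: 78.6
```

```bash
python3 -c "
from h import *
s,a=stat(); print(s['tcp_pos']+a[:,0]*.0873)"
```

```text
t 14.48 tcp [ 0.4712 -0.0883  0.0697] yaw_x -37.16 q6 1.799 tz [ 0.002 -0.    -1.   ] F [ 2.5  1.7 -1.7] M [ 0.26  -0.391  0.306] tau6 0.207 gap 0.209 gf 78.6
[ 0.54074221 -0.14106085  0.06980662]
```

Call:
play_rows:
  rows:
    - [[0, 0, 0], [0, -0.7, 0], 1]
    - [[0, 0, 0], [0, 0, 0], 1]
    - [[0, 0, 0], [0, 0, 0], 1]

```text
t: 14.73
tcp_pos: [0.4706, -0.0873, 0.0694]
tool_rot: [0.948, -0.318, -0.0, -0.0]
force: [0.4, 0.7, -2.2]
finger_gap: 0.212
gripper_force: 78.6
```

```bash
python3 -c "
from h import *
s,a=stat(); print(s['tcp_pos']+a[:,0]*.0873)"
```

```text
t 14.73 tcp [ 0.4706 -0.0873  0.0694] yaw_x -37.1 q6 1.801 tz [-0.001  0.    -1.   ] F [ 0.4  0.7 -2.2] M [ 0.034 -0.072  0.071] tau6 0.083 gap 0.212 gf 78.6
[ 0.54024769 -0.13998661  0.06935215]
```

Free of the nut. Now lift straight up.

Call:
play_rows:
  rows:
    - [[0, 0, 0], [0, 0, -4], 1]
    - [[0, 0, 0], [0, 0, -6], 1]
    - [[0, 0, 0], [0, 0, -10], 1]
    - [[0, 0, 0], [0, 0, -20], 1]
    - [[0, 0, 0], [0, 0, -20], 1]
    - [[0, 0, 0], [0, 0, -20], 1]
    - [[0, 0, 0], [0, 0, 0], 1]

```text
t: 15.32
tcp_pos: [0.4726, -0.0882, 0.1529]
tool_rot: [0.948, -0.318, 0.003, 0.0]
force: [0.2, -0.2, -1.9]
finger_gap: 0.207
gripper_force: 78.7
```

```bash
python3 - <<'E'
from h import *
stat()
for n in("top","side"):
    print(nutyaw(n))
    p,d=snapshot(n); P=cloud(n,d); hsv=cv2.cvtColor(p,cv2.COLOR_RGB2HSV)
    # rest: wood-coloured points near where the wrench lay
    near=(np.hypot(P[...,0]-.548,P[...,1]-.1)<.12)&(hsv[...,1]>110)&((hsv[...,0]<14))
    m=(near&(P[...,2]<.03)).astype(np.uint8); k,l,st,ce=cv2.connectedComponentsWithStats(m)
    i=1+np.argmax(st[1:,4]); Q=P[l==i]; print('rest',len(Q),cv2.minAreaRect(Q[:,:2].astype(np.float32)))
    B=P[near&(P[...,2]>.018)&(P[...,2]<.028)]; print('bars',len(B),np.median(B[:,2]),cv2.minAreaRect(B[:,:2].astype(np.float32)))
E
```

```text
t 15.32 tcp [ 0.4726 -0.0882  0.1529] yaw_x -37.08 q6 1.801 tz [ 0.006 -0.003 -1.   ] F [ 0.2 -0.2 -1.9] M [-0.055 -0.025  0.009] tau6 -0.001 gap 0.207 gf 78.7
(array([34. , 34.5, 35. , 35.5, 36. , 36.5, 37. , 37.5, 38. , 38.5, 39. ,
       39.5, 40. , 40.5, 41. , 41.5, 42. , 42.5, 43. , 43.5, 44. , 44.5,
       45. , 45.5, 46. , 46.5, 47. , 47.5, 48. , 48.5, 49. , 49.5, 50. ,
       50.5, 51. , 51.5, 52. , 52.5, 53. , 53.5, 54. , 54.5, 55. , 55.5,
       56. , 56.5, 57. ]), np.float64(0.025912116979262222), np.float64(0.0270620500805434), array([ 0.54574725, -0.14617828]), 45)
rest 1521 ((0.5502554774284363, 0.10058519244194031), (0.06834246218204498, 0.14827702939510345), 78.59354400634766)
bars 267 0.022394609760749584 ((0.5507099032402039, 0.10036168992519379), (0.06834698468446732, 0.1339777261018753), 78.71552276611328)
(array([ 0. ,  0.5,  1. ,  1.5,  2. ,  2.5,  3. ,  3.5,  4. ,  4.5,  5. ,
        5.5,  6. ,  6.5,  7. ,  7.5,  8. ,  8.5,  9. ,  9.5, 10. , 10.5,
       11. , 17. , 17.5, 18. , 18.5, 19. , 19.5, 20. , 20.5, 54. , 54.5,
       55. , 55.5, 56. , 56.5, 57. , 57.5, 58. , 58.5, 59. , 59.5]), np.float64(0.03705149730031459), np.float64(0.038292795262743116), array([ 0.54060583, -0.13827802]), 198)
rest 3817 ((0.5507006049156189, 0.10273362696170807), (0.0715489313006401, 0.14901134371757507), 78.436279296875)
bars 741 0.0221364735531554 ((0.551438570022583, 0.1030300036072731), (0.0705869123339653, 0.13439348340034485), 78.576904296875)
```

```bash
python3 -c "
from h import *
go((.551,.1010,.0212),-13)"
```

```text
t 15.52 tcp [ 0.47   -0.0871  0.1488] yaw_x -37.08 q6 1.8 tz [-0.002  0.001 -1.   ] F [-0.1 -0.9 -2.3] M [-0.01   0.056  0.027] tau6 0.001 gap 0.214 gf 78.7
shift tool mm [ -48.5 -199.   127.6] turn z -24.1
```

Call:
play_rows:
  rows:
    - [[0, 0, 0], [-4, -15, 0], 1]
    - [[0, 0, 0], [-7, -30, 0], 1]
    - [[0, 0, 0], [-7.5, -30, 0], 1]
    - [[0, 0, 0], [-7.5, -30, 0], 1]
    - [[0, 0, 0], [-7.5, -30, 0], 1]
    - [[0, 0, 0], [-7.5, -30, 0], 1]
    - [[0, 0, -3], [-7.5, -34, 0], 1]
    - [[0, 0, -6], [0, 0, 0], 1]
    - [[0, 0, -6], [0, 0, 0], 1]
    - [[0, 0, -6], [0, 0, 0], 1]
    - [[0, 0, -3], [0, 0, 0], 1]
    - [[0, 0, 0], [0, 0, 0], 1]

```text
t: 16.52
tcp_pos: [0.5509, 0.1007, 0.1476]
tool_rot: [0.994, -0.113, -0.002, 0.0]
force: [-0.4, -0.9, -2.2]
finger_gap: 0.209
gripper_force: 78.9
```

```bash
python3 - <<'E'
from h import *
go((.551,.1010,.0212),-13)
print(nutyaw("top"),nutyaw("top"))
p,d=snapshot("top"); cv2.imwrite("pics/t3.png",cv2.resize(p[255:335,340:420][:,:,::-1],None,fx=7,fy=7,interpolation=cv2.INTER_CUBIC))
E
```

```text
t 16.52 tcp [0.5509 0.1007 0.1476] yaw_x -13.01 q6 1.779 tz [-0.004  0.    -1.   ] F [-0.4 -0.9 -2.2] M [-0.013 -0.033 -0.001] tau6 -0.333 gap 0.209 gf 78.9
shift tool mm [  0.5  -0.4 126.4] turn z -0.0
(array([ 0. ,  0.5, 54. , 54.5, 55. , 55.5, 56. , 56.5, 57. , 57.5, 58. ,
       58.5, 59. , 59.5]), np.float64(0.03564749069388285), np.float64(0.039291428417359824), array([ 0.53981395, -0.14178342]), 183) (array([54. , 54.5, 55. , 55.5, 56. , 56.5, 57. , 57.5, 58. , 58.5, 59. ,
       59.5]), np.float64(0.03534849522566937), np.float64(0.03905429264331993), array([ 0.5399091 , -0.14172508]), 180)
```

View pics/t3.png

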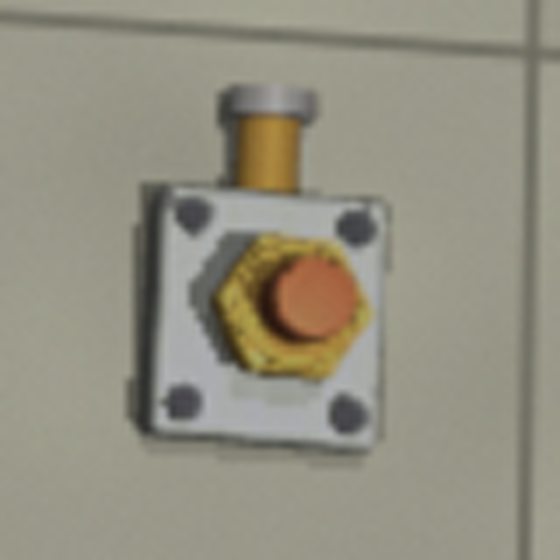

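The nut's flats are now at about 57°, roughly 63° past finger-tight and inside the window. Now to lower the wrench onto the rest.

Call:
play_rows:
  rows:
    - [[0, 0, 0], [0.5, -0.4, 15], 1]
    - [[0, 0, 0], [0, 0, 30], 1]
    - [[0, 0, 0], [0, 0, 30], 1]
    - [[0, 0, 0], [0, 0, 25], 1]
    - [[0, 0, 0], [0, 0, 15], 1]
    - [[0, 0, 0], [0, 0, 6], 1]
    - [[0, 0, 0], [0, 0, 2], 1]
    - [[0, 0, 0], [0, 0, 2], 1]
    - [[0, 0, 0], [0, 0, 0], 1]
    - [[0, 0, 0], [0, 0, 0], 1]

```text
t: 17.5
tcp_pos: [0.5536, 0.1009, 0.0255]
tool_rot: [0.993, -0.114, 0.001, -0.0]
force: [-0.1, 0.2, -2.3]
finger_gap: 0.211
gripper_force: 78.9
```

```bash
python3 -c "
from h import *
stat()"
```

```text
t 17.5 tcp [0.5536 0.1009 0.0255] yaw_x -13.08 q6 1.781 tz [ 0.002 -0.    -1.   ] F [-0.1  0.2 -2.3] M [0.023 0.059 0.034] tau6 0.001 gap 0.211 gf 78.9
```

Call:
play_rows:
  rows:
    - [[0, 0, 0], [-1.5, 0, 2], 1]
    - [[0, 0, 0], [0, 0, 1.5], 1]
    - [[0, 0, 0], [0, 0, 0], 1]
    - [[0, 0, 0], [0, 0, 0], 1]

```text
t: 17.83
tcp_pos: [0.5513, 0.1012, 0.0212]
tool_rot: [0.994, -0.114, 0.0, -0.0]
force: [-1.2, -0.6, -1.8]
finger_gap: 0.213
gripper_force: 79.0
```

```bash
python3 -c "
from h import *
stat()"
```

```text
t 17.83 tcp [0.5513 0.1012 0.0212] yaw_x -13.06 q6 1.781 tz [ 0.  0. -1.] F [-1.2 -0.6 -1.8] M [0.024 0.005 0.036] tau6 0.006 gap 0.213 gf 79.0
```

Call:
play_rows:
  rows:
    - [[0, 0, 0], [0, 0, 1], 1]
    - [[0, 0, 0], [0, 0, 0], 1]
    - [[0, 0, 0], [0, 0, 0], 0.7]
    - [[0, 0, 0], [0, 0, 0], 0.5]
    - [[0, 0, 0], [0, 0, 0], 0.3]
    - [[0, 0, 0], [0, 0, 0], 0]
    - [[0, 0, 0], [0, 0, 0], 0]
    - [[0, 0, 0], [0, 0, -10], 0]
    - [[0, 0, 0], [0, 0, -30], 0]
    - [[0, 0, 0], [0, 0, -40], 0]
    - [[0, 0, 0], [0, 0, -40], 0]
    - [[0, 0, 0], [0, 0, -20], 0]

```text
t: 18.83
tcp_pos: [0.5532, 0.1012, 0.1649]
tool_rot: [0.994, -0.114, 0.003, -0.0]
force: [0.2, 0.6, 0.1]
finger_gap: 1.0
gripper_force: 0.0
```

Call:
play_rows:
  rows:
    - [[0, 0, 0], [-35, 0, -10], 0]
    - [[0, 0, 0], [-35, 0, -10], 0]
    - [[0, 0, 0], [-35, 0, -10], 0]
    - [[0, 0, 0], [0, 0, 0], 0]
    - [[0, 0, 0], [0, 0, 0], 0]

```text
t: 19.25
tcp_pos: [0.4471, 0.1254, 0.1911]
tool_rot: [0.994, -0.113, 0.0, -0.0]
force: [1.0, -0.3, -0.2]
finger_gap: 0.999
gripper_force: 0.0
```

```bash
python3 - <<'E'
from h import *
stat()
print(nutyaw("top"))
for n in("top","side"):
    p,d=snapshot(n); P=cloud(n,d); hsv=cv2.cvtColor(p,cv2.COLOR_RGB2HSV)
    m=(np.hypot(P[...,0]-.54,P[...,1]-.1)<.15)&(P[...,2]>.026)&(P[...,2]<.045)&(hsv[...,1]<60)
    k,l,st,_=cv2.connectedComponentsWithStats(m.astype(np.uint8)); Q=P[l==1+np.argmax(st[1:,4])]
    print(n,len(Q),np.percentile(Q[:,2],[5,50,95]),cv2.minAreaRect(Q[:,:2].astype(np.float32)))
cv2.imwrite("pics/s4.png",p[:,:,::-1])
E
```

```text
t 19.25 tcp [0.4471 0.1254 0.1911] yaw_x -12.99 q6 1.83 tz [ 0.001  0.    -1.   ] F [ 1.  -0.3 -0.2] M [ 0.008  0.044 -0.037] tau6 0.011 gap 0.999 gf 0.0
(array([ 0. ,  0.5,  1. , 54. , 54.5, 55. , 55.5, 56. , 56.5, 57. , 57.5,
       58. , 58.5, 59. , 59.5]), np.float64(0.035621692517048754), np.float64(0.03923676201080743), array([ 0.53998289, -0.14214881]), 182)
top 1275 [0.0294581  0.03226255 0.03477205] ((0.5542721748352051, 0.09795379638671875), (0.060153357684612274, 0.21275010704994202), 76.63741302490234)
side 2551 [0.02777279 0.03194581 0.03393619] ((0.5359857082366943, 0.10473909974098206), (0.06182049587368965, 0.2509039640426636), 76.33812713623047)
```

View pics/s4.png

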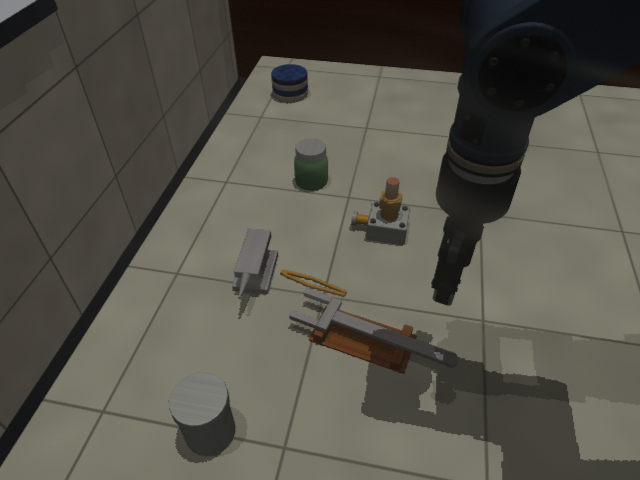

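The wrench lies on both bars, with its top at 32 mm, its origin near (0.550, 0.101) and its yaw at -13.5°. The gripper is clear and the bystanders have not moved, so I hand the job in.

```bash
python3 -c "
from station import *
print(sign_off())"
```

```text
the job is handed in; nothing more can be done
None
```

The job is handed in, though the sign-off returned no verdict: I ran the nut finger-tight with the fingers, pulled it up about 63° more with the wrench by my camera estimate, and laid the wrench back on its rest, with the bystanders untouched.

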